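# Load and lock a seedling-pot crate

### The job

Slide the two loose pots across the loading board into the two empty bays of the crate, one pot per bay, each standing upright right back against the rear wall. Then turn both orange wing knobs clockwise to their end stops so that their wings bar the bays. Do not lift or tip any pot, keep the pot that is already loaded in its place, and leave the trowel, the bottle and the stack of cups undisturbed.

Things in the scene. Friction and masses are not known exactly. Their poses are not given: they have to be found in the camera images.
- crate: Fixed crate, three bays open to the front. Origin at table height; x to the rear wall, y left. Plywood floor 6 mm thick, x -170 to 147, y +-190 mm; bare loading board up to x = 20. Rear wall 44 mm high, inner face x = 137. Dividers 28 mm high from x = 23: inner ones 20 mm thick at y = +-62, outer ones 10 mm thick at y = +-181. Each inner one carries a wing knob.
- bay_left (a point): Home point of the left bay: centre of the underside of a pot that stands mid-bay against the rear wall. On the floor board, 6 mm above the table; crate x = 90, y = +124 mm. Its x axis points to the rear wall, 47 mm beyond. The bay is 104 mm wide.
- bay_mid (a point): Home point of the middle bay: centre of the underside of a pot that stands mid-bay against the rear wall. On the floor board, 6 mm above the table; crate x = 90, y = 0 mm. Its x axis points to the rear wall, 47 mm beyond. The bay is 104 mm wide.
- bay_right (a point): Home point of the right bay: centre of the underside of a pot that stands mid-bay against the rear wall. On the floor board, 6 mm above the table; crate x = 90, y = -124 mm. Its x axis points to the rear wall, 47 mm beyond. The bay is 104 mm wide.
- pot_a: Loose pot, starts on the left half of the loading board: rigid black nursery pot full of dark compost, a straight cylinder 92 mm in diameter and 75 mm high, about 0.35 kg, too wide to grasp. Origin: centre of its underside, z up along its axis. 
- pot_b: Loose pot, starts on the right half of the loading board: rigid black nursery pot full of dark compost, a straight cylinder 92 mm in diameter and 75 mm high, about 0.35 kg, too wide to grasp. Origin: centre of its underside, z up along its axis. 
- pot_c: Pot already loaded, home in one of the three bays (which one varies; the empty bays show a blue disc printed on the floor): rigid black nursery pot full of dark compost, a straight cylinder 92 mm in diameter and 75 mm high, about 0.35 kg, too wide to grasp. Origin: centre of its underside, z up along its axis. 
- knob_left (a joint): Left wing knob, turning 0 to 1.5 rad: 0 = open, wing along the crate's x axis so that pots can pass; grows clockwise seen from above; 1.5 = end stop, wing across the bays. Starts nearly open and stays where it is left.
- knob_right (a joint): Right wing knob, turning 0 to 1.5 rad: 0 = open, wing along the crate's x axis so that pots can pass; grows clockwise seen from above; 1.5 = end stop, wing across the bays. Starts nearly open and stays where it is left.
- knob_left_grip (a point): Grip point of the left wing knob, on its vertical turning axis, 55 mm above the table; crate x = 33, y = +62 mm. The wing is an upright orange bar 68 mm long, 10 mm thick, 30 mm high (40 to 70 mm above the table), centred on the axis; this point's x axis runs along the wing and turns with it.
- knob_right_grip (a point): Grip point of the right wing knob, on its vertical turning axis, 55 mm above the table; crate x = 33, y = -62 mm. The wing is an upright orange bar 68 mm long, 10 mm thick, 30 mm high (40 to 70 mm above the table), centred on the axis; this point's x axis runs along the wing and turns with it.
- trowel: Bystander: hand trowel lying on the bench left of the crate, blue handle and steel blade, 300 mm long along its x, 28 mm high. Origin near its middle on the underside.
- feed_bottle: Bystander: white plant-feed bottle with yellow cap, 68 mm in diameter, 190 mm high, standing right of the crate. Origin: centre of its underside.
- cup_stack: Bystander: stack of six empty plastic cups, 76 mm in diameter, 133 mm high, standing right of the crate. Origin: centre of its underside.
There are look-alikes about, which are no part of the job. What is shaped like the pot_a but red, turquoise or yellow is not meant.

How it is judged:
By the outcome, as a careful person would: the job done as asked, in the order asked, and still so for the second after the job is handed in, with the robot touching nothing.
It also fails if it takes over 72 s, if anything falls off the work surface, if the arm or the gripper's body presses on something with over 40 N, if the wrist force passes 120 N, or if a joint passes its speed limit or range.

### The arm

A 7-joint arm with a two-finger parallel gripper is mounted at the origin on the work surface. World frame = base frame: x ahead of the robot, y to its left, z up, the work surface at z = 0. Lengths are in mm, angles in rad, forces in N, time in s.
With the tool pointing down it reaches from about 350 to 900 mm from the base axis. Payload 19.9 kg.
Tool frame: the origin (TCP) lies midway between the tips of the shut fingers; the grasp point (between the pads) lies 19 mm behind it; z points along the fingers, y is the line along which they close (so a half turn about z gives the same grasp; the last joint's range is limited). The gripper opens to 85 mm and grips with 20 to 120 N. Pads are 22 mm wide; open, the fingers measure 114 mm over their backs; the gripper's body (76 mm by 85 mm) begins 54 mm behind the grasp point. The pads swing forward as they close: fully open they stand 13 mm farther back than shut.
Start: joints at [1.206, 0.417, -0.01, 1.614, 0.005, 1.111, -0.053], TCP at [198.852, -592.503, 231.26] pointing down, gripper open.
Joint ranges: [-2.81, 2.81], [-0.39, 2.02], [-1.27, 1.25], [0.06, 2.57], [-1.19, 4.33], [0.19, 2], [-2.82, 2.82]. Speed limits (rad/s): [1.89, 1.89, 2.39, 2.39, 3.01, 3.01, 3.01].

### API

Orientations are given as a unit quaternion [x, y, z, w].
In Python, from workcell import sense, snapshot, job_done gives the robot as it stands.
- The arm moves only by the shell command python3 -m pendant 'ROWS' [FORCE]. ROWS is a JSON object of lists of equal length, an entry for each row: "translation": the shift along the tool's x, y, z scaled (see below), a list of three; "dr": the turn, a rotation vector about the tool's x, y, z scaled (see below), a list of three; "jaw": the closure, from -1 (fully open) to 1 (shut). In form: {"translation": [[dx, dy, dz], ...], "dr": [[ax, ay, az], ...], "jaw": [jaw, ...]}. A call has 1 to 10 rows; each row is the pose to reach, as a shift and turn from the pose commanded when the call began, along the tool's axes at that moment, turning the shorter way round; what a row does not reach only later rows make up. The controller multiplies each number of a shift by 0.15 m and each number of a turn by 180 degrees. A row lasts 1/12 s, in which the tool goes at most 41.7 mm and 7.16 degrees, less where a joint would pass 70% of its speed; a pose out of reach is approached as far as the arm can. A call with a number of a shift or a turn outside -1 to 1 is refused whole. A call with a gripper value outside its range is refused whole. The fingers move at their own pace and stop on an object; FORCE is the grip in N (left out, the last holds). Time passes only in rows, so rows that repeat a pose let the fingers close. It gives the time, the measured TCP pose, the force, the opening and the grip force at its end, in the units of the state.
- sense(): the state, without advancing time (a new reading comes with each control period).
- snapshot(name): name is "scene" or "top" or "wrist"; returns a dict with "pixels" (480x640x3 uint8, red, green, blue), "range_z" (480x640 float32, mm along the optical axis (not along the pixel's ray), 0 where there is no reading), "fx", "fy", "cx", "cy" (pixels), "T" (4x4, takes a point from camera to world coordinates). Camera axes: x right, y down, z forward; pixel columns grow to the right and rows downward; lengths in mm; the calibration is good to about 2 mm. A picture is of the moment at which its call begins.
- job_done(): hands the job in; it is judged then, once.
The state is a dict: "clock": time; "qpos": joint angles; "joint_vel": joint speeds; "joint_efforts": joint torques, N m; "ee_pos": TCP position; "tool_rot": TCP orientation; "ft_force": force on the tool from outside, world axes, zero at the start; "wrist_torque": the same for the moment, N m; "width": opening from 0.0 (shut) to 1.0 (fully open); "finger_force": force on a finger pad.
Only numpy, scipy, OpenCV 4.12 (cv2) and the standard library are available. Lean on these libraries where they do the work, as an engineer would, in place of code of your own. Each camera call takes 0.05 s, during which the arm holds its last target. There are 200 camera calls.

## Working session

There is one attempt and no reset: what is moved stays moved. The work goes in short steps, Python scripts to look and compute and a shell command to move; the robot and the scene stay as the last step left them, time stands still between calls to the robot, and variables do not carry over. Pictures are saved under pics/ and viewed, at most 10 in all, crops included, and the job is handed in when it is done.

```bash
mkdir -p pics; python3 - <<'E'
from workcell import sense,snapshot
import cv2,numpy as np
for n in("top","scene"):
    s=snapshot(n); cv2.imwrite(f"pics/{n}0.png",s["pixels"][:,:,::-1]); np.savez(f"{n}0.npz",**s)
print(sense())
E
```

```text
{'clock': 0.1, 'qpos': array([ 1.20550732,  0.41790904, -0.01030423,  1.61407953,  0.00469901,
        1.1106667 , -0.05304409]), 'joint_vel': array([ 5.54764320e-04, -2.63693961e-03,  7.75000241e-04, -8.81525338e-04,
       -7.28551249e-04,  8.97590622e-05, -5.45063466e-04]), 'joint_efforts': array([ 3.46515910e-03, -8.65818930e+01,  6.81191739e-01, -4.35630441e+01,
        1.92368712e-02,  4.94926891e-03, -1.24124907e-05]), 'ee_pos': array([ 198.75328293, -592.25409956,  230.74055885]), 'tool_rot': array([ 9.86926415e-01,  1.61170662e-01, -1.23550745e-04, -5.04553199e-04]), 'ft_force': array([ 0.50881788, -0.09948063,  0.17625394]), 'wrist_torque': array([-0.0037082 , -0.0649358 ,  0.00546162]), 'finger_force': 0.0, 'width': 0.998918452345213}
```

View pics/top0.png

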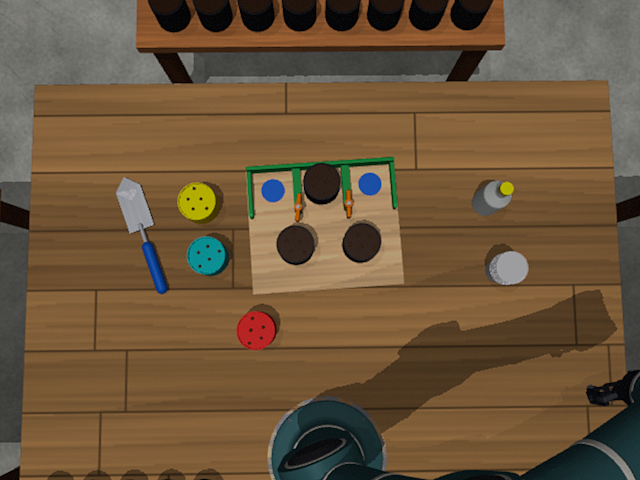

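View pics/scene0.png

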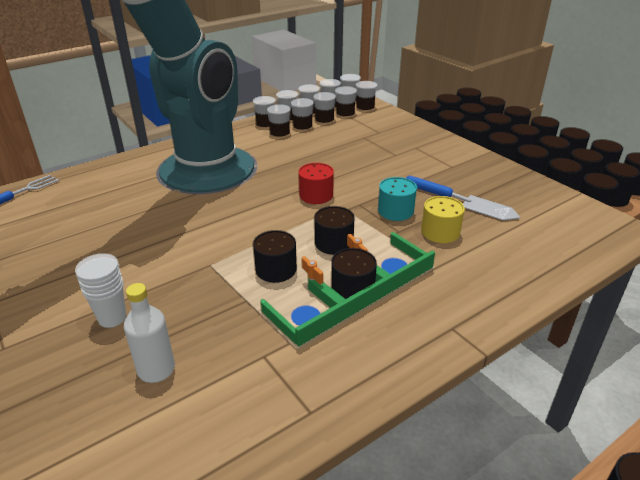

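The top view shows black pots at (296,244), (361,242) and (322,183), blue discs at (273,190) and (370,184), and orange knobs at (298,206) and (348,204). The red, turquoise and yellow pots at (256,329), (208,256) and (197,201) are look-alikes. The two black pots on the loading board are pot_a (left) and pot_b (right). The one in the middle bay is pot_c.

```bash
cat > h.py <<'E'
import numpy as np,cv2
from scipy.spatial.transform import Rotation as R
from workcell import sense,snapshot
def cloud(s):
    z=s["range_z"].astype(float);v,u=np.mgrid[:480,:640]
    P=np.stack([(u-s["cx"])/s["fx"]*z,(v-s["cy"])/s["fy"]*z,z,np.ones_like(z)],-1)
    return (P@np.array(s["T"]).T)[...,:3]
def scan(s,prn=True):
    P=cloud(s);p=s["pixels"].astype(int);r,g,b=p[...,0],p[...,1],p[...,2]
    hsv=cv2.cvtColor(s["pixels"],cv2.COLOR_RGB2HSV)
    out={}
    def comps(m,mn):
        n,l,st,c=cv2.connectedComponentsWithStats(m.astype(np.uint8))
        return [(l==i) for i in range(1,n) if st[i,4]>=mn]
    near=(P[...,0]>350)&(P[...,0]<950)&(abs(P[...,1])<300)
    dark=near&(p.max(-1)<75)&(abs(P[...,2]-81)<6)
    out["pots"]=[cv2.minEnclosingCircle(P[m][:,:2].astype(np.float32)) for m in comps(dark,150)]
    blue=near&(b>r+60)&(b>g+40)&(P[...,2]<15)
    out["discs"]=[P[m].mean(0) for m in comps(blue,80)]
    o=near&(r>150)&(g>60)&(g<150)&(b<80)&(P[...,2]>45)&(P[...,2]<90)
    out["knobs"]=[]
    for m in comps(o,15):
        (c,sz,a)=cv2.minAreaRect(P[m][:,:2].astype(np.float32));q=P[m][:,:2];w=np.linalg.svd(q-q.mean(0))[2][0]
        out["knobs"].append((np.array(c).round(1),np.round(sz,1),round(float(np.arctan(w[1]/w[0])),3),P[m][:,2].max().round(1)))
    if prn:
        for k in out:
            for e in out[k]: print(k,e)
    return out
E
python3 - <<'E'
from h import *
s=dict(np.load("top0.npz"));o=scan(s)
P=cloud(s)
for n,(u,v) in dict(y=(197,201),t=(208,256),cup=(508,268),bot=(506,188)).items(): print(n,P[v,u].round())
g=P[...,2];pp=s["pixels"].astype(int)
m=(pp[...,1]>pp[...,0]+40)&(pp[...,1]>pp[...,2]+30)&(abs(g-50)<5)
q=P[m];f=np.polyfit(q[:,1],q[:,0],1);print("rear wall slope",f,len(q))
cv2.imwrite("pics/crop.png",cv2.resize(s["pixels"][150:300,235:415,::-1],None,fx=4,fy=4,interpolation=cv2.INTER_CUBIC))
E
```

```text
pots ((667.3305053710938, 4.156530380249023), 46.75636672973633)
pots ((518.1961059570312, -90.74700927734375), 45.99436950683594)
pots ((513.9380493164062, 69.69619750976562), 45.75963592529297)
discs [ 675.88600241 -117.98725746    6.60946623]
discs [660.88012752 129.42215408   6.51518342]
knobs (array([616. , -60.1]), array([17.3, 61.8]), 0.008, np.float64(79.6))
knobs (array([607.1,  64.1]), array([16.9, 62. ]), -0.078, np.float64(79.6))
y [623. 309.  72.]
t [488. 280.  76.]
cup [ 448. -425.  131.]
bot [ 624. -408.  194.]
rear wall slope [-6.19636776e-02  7.19327844e+02] 437
```

View pics/crop.png

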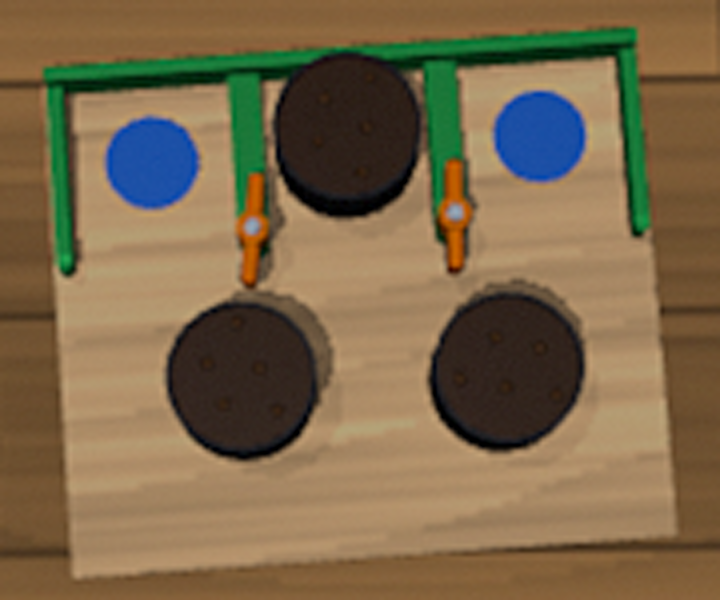

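The crop confirms pot_a (left) and pot_b (right) loose on the board, pot_c in the middle bay, and both outer bays empty with blue discs. I'll push with a half-open gripper as a cradle: first sideways to line up each pot, then back into its bay.

```bash
cat >> h.py <<'E'
YAW=0.0605;O=np.array([578.6,0.3]);C=np.array([[np.cos(YAW),-np.sin(YAW)],[np.sin(YAW),np.cos(YAW)]])
def tocrate(p): return C.T@(np.array(p)[:2]-O)
def go(*targets):
    "targets: (crate x, crate y, z, psi rel. to crate yaw)"
    s=sense();r=R.from_quat(s["tool_rot"])
    x=r.as_matrix()[:,0]
    print("t",round(s["clock"],2),"now",tocrate(s["ee_pos"]).round(1),s["ee_pos"][2].round(1),"psi",round(np.arctan2(x[1],x[0])-YAW,3),"F",s["ft_force"].round(1),"w",round(s["width"],3))
    for cx,cy,z,psi in targets:
        d=np.r_[O+C@[cx,cy],z]-s["ee_pos"]
        p=psi+YAW;g=R.from_matrix(np.array([[np.cos(p),np.sin(p),0],[np.sin(p),-np.cos(p),0],[0,0,-1]]).T)
        print((cx,cy,z,psi),"tr",(r.inv().apply(d)/150).round(3),"dr",((r.inv()*g).as_rotvec()/np.pi).round(4))
E
M='{"translation":[[0.82,-0.774,0],[0.82,-0.774,0],[0.82,-0.774,0],[0.82,-0.774,0],[0.82,-0.774,0],[0.82,-0.774,0]],"dr":[[0,0,0],[0,0,0],[0,0,0],[0,0,0],[0,0,0],[0,0,0]],"jaw":[0,0,0,0,0,0]}'
python3 -m pendant '{"translation":[[0.82,-0.774,0],[0.82,-0.774,0],[0.82,-0.774,0],[0.82,-0.774,0],[0.82,-0.774,0],[0.82,-0.774,0]],"dr":[[0,0,0],[0,0,0],[0,0,0],[0,0,0],[0,0,0],[0,0,0]],"jaw":[0,0,0,0,0,0]}'
python3 -c "
from h import *
go((-60,8,130,1.5708))"
```

```text
clock: 0.6
ee_pos: [280.0, -441.3, 231.5]
tool_rot: [0.987, 0.163, 0.0, -0.0]
ft_force: [-0.6, 0.2, -0.3]
width: 0.498
finger_force: 0.0
t 0.6 now [-324.8 -422.8] 231.5 psi 0.267 F [-0.6  0.2 -0.3] w 0.498
(-60, 8, 130, 1.5708) tr [ 2.461 -2.304  0.678] dr [ 0.00e+00 -1.00e-04 -4.15e-01]
```

```bash
python3 -m pendant '{"translation":[[0.82,-0.77,0],[0.82,-0.77,0],[0.82,-0.77,0],[0.82,-0.77,0],[0.82,-0.77,0],[0.82,-0.77,0]],"dr":[[0,0,0],[0,0,0],[0,0,0],[0,0,0],[0,0,0],[0,0,0]],"jaw":[0,0,0,0,0,0]}' >/dev/null
python3 -m pendant '{"translation":[[0.82,-0.77,0],[0.82,-0.77,0],[0.82,-0.77,0],[0.82,-0.77,0],[0.82,-0.77,0],[0.82,-0.77,0]],"dr":[[0,0,0],[0,0,0],[0,0,0],[0,0,0],[0,0,0],[0,0,0]],"jaw":[0,0,0,0,0,0]}' >/dev/null
python3 -m pendant '{"translation":[[0.82,-0.77,0],[0.82,-0.77,0],[0.82,-0.77,0],[0.82,-0.77,0],[0.82,-0.77,0],[0.82,-0.77,0]],"dr":[[0,0,-0.2],[0,0,-0.2],[0,0,-0.2],[0,0,-0.2],[0,0,-0.2],[0,0,-0.2]],"jaw":[0,0,0,0,0,0]}' >/dev/null
python3 -c "
from h import *
go((-60,8,130,1.5708))"
```

```text
t 2.1 now [-59.5   5.7] 230.7 psi 0.899 F [-0.6 -0.8 -0.2] w 0.5
(-60, 8, 130, 1.5708) tr [ 0.01  -0.011  0.671] dr [-3.000e-04 -2.000e-04 -2.137e-01]
```

```bash
python3 -m pendant '{"translation":[[0.01,-0.01,0.3],[0.01,-0.01,0.6],[0.01,-0.01,0.67],[0.01,-0.01,0.67],[0.01,-0.01,0.67],[0.01,-0.01,0.67],[0.01,-0.01,0.67]],"dr":[[0,0,-0.04],[0,0,-0.08],[0,0,-0.12],[0,0,-0.16],[0,0,-0.2],[0,0,-0.214],[0,0,-0.214]],"jaw":[0,0,0,0,0,0,0]}'
python3 -c "
from h import *
go((-60,8,22,1.5708))
s=snapshot('wrist');cv2.imwrite('pics/w1.png',s['pixels'][:,:,::-1])"
```

```text
clock: 2.68
ee_pos: [517.5, 1.5, 130.2]
tool_rot: [0.69, 0.724, -0.001, -0.0]
ft_force: [-0.9, -0.6, -0.4]
width: 0.5
finger_force: 0.0
t 2.68 now [-60.9   4.9] 130.2 psi 1.559 F [-0.9 -0.6 -0.4] w 0.5
(-60, 8, 22, 1.5708) tr [0.021 0.007 0.722] dr [-0.0004  0.0002 -0.0038]
```

View pics/w1.png

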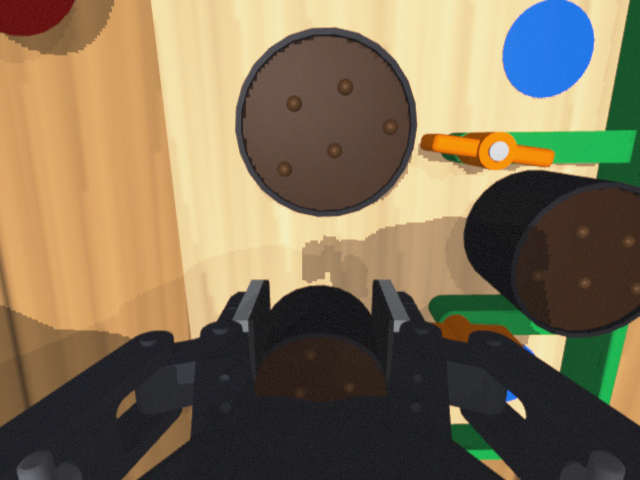

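The wrist view shows pot_a ahead at (327,122), centred between the fingers, and pot_b behind at (320,370). The fingers are over the gap between them, so I'll descend and push pot_a left.

```bash
python3 -m pendant '{"translation":[[0,0.007,0.2],[0,0.007,0.4],[0,0.007,0.6],[0,0.007,0.72],[0,0.007,0.72],[0,0.007,0.72]],"dr":[[0,0,-0.004],[0,0,-0.004],[0,0,-0.004],[0,0,-0.004],[0,0,-0.004],[0,0,-0.004]],"jaw":[0,0,0,0,0,0]}'
python3 -c "
from h import *
go((-60,30,22,1.5708),(-60,72,22,1.5708))"
```

```text
clock: 3.23
ee_pos: [518.4, 3.8, 22.6]
tool_rot: [0.685, 0.729, -0.001, -0.0]
ft_force: [0.3, 0.3, -0.2]
width: 0.498
finger_force: 0.0
t 3.23 now [-59.9   7.2] 22.6 psi 1.573 F [ 0.3  0.3 -0.2] w 0.498
(-60, 30, 22, 1.5708) tr [ 0.152 -0.001  0.004] dr [-0.0005  0.0001  0.0006]
(-60, 72, 22, 1.5708) tr [ 0.432 -0.     0.004] dr [-0.0005  0.0001  0.0006]
```

```bash
python3 -m pendant '{"translation":[[0.06,0,0],[0.12,0,0],[0.17,0,0],[0.22,0,0],[0.27,0,0],[0.32,0,0],[0.37,0,0],[0.4,0,0],[0.42,0,0],[0.43,0,0]],"dr":[[0,0,0],[0,0,0],[0,0,0],[0,0,0],[0,0,0],[0,0,0],[0,0,0],[0,0,0],[0,0,0],[0,0,0]],"jaw":[0,0,0,0,0,0,0,0,0,0]}'
python3 -c "
from h import *
for p,r in scan(snapshot('top'),0)['pots']: print(tocrate(p).round(1),round(r,1))
s=snapshot('scene');cv2.imwrite('pics/s1.png',s['pixels'][150:400,150:470,::-1])
go((-60,72,22,1.5708),(-60,-20,22,1.5708))"
```

```text
clock: 4.07
ee_pos: [514.4, 69.6, 22.7]
tool_rot: [0.683, 0.73, -0.0, -0.0]
ft_force: [0.4, -3.2, 3.0]
width: 0.505
finger_force: 0.0
[88.2 -0.5] 46.4
[-65.8 -87.4] 46.1
[-72.2 138.8] 42.6
t 4.17 now [-59.9  72.9] 22.7 psi 1.577 F [-0.2 -0.1 -0.8] w 0.502
(-60, 72, 22, 1.5708) tr [-0.006 -0.001  0.005] dr [-0.0001 -0.0001  0.0019]
(-60, -20, 22, 1.5708) tr [-0.619 -0.004  0.004] dr [-0.0001 -0.0001  0.0019]
```

View pics/s1.png

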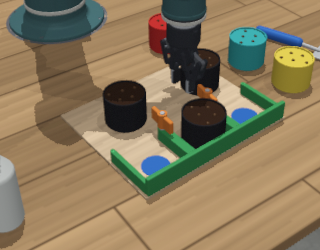

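The scene view shows the gripper beside the upright pot_a, which has moved left. I'll drive straight back and push pot_b to the right.

```bash
python3 -m pendant '{"translation":[[-0.2,-0.03,0],[-0.4,-0.04,0],[-0.57,-0.04,0],[-0.62,-0.04,0],[-0.68,-0.04,0],[-0.74,-0.04,0],[-0.8,-0.04,0],[-0.86,-0.04,0],[-0.92,-0.04,0],[-0.96,-0.04,0]],"dr":[[0,0,0],[0,0,0],[0,0,0],[0,0,0],[0,0,0],[0,0,0],[0,0,0],[0,0,0],[0,0,0],[0,0,0]],"jaw":[0,0,0,0,0,0,0,0,0,0]}'
python3 -m pendant '{"translation":[[0,0,0],[0.2,0,0],[0.4,0,0],[0.4,0,-0.25],[0.4,0,-0.5],[0.4,0,-0.65],[0.4,0,-0.65]],"dr":[[0,0,0],[0,0,0],[0,0,0],[0,0,0],[0,0,0],[0,0,-0.03],[0,0,-0.06]],"jaw":[0,0,0,0,0,0,0]}'
python3 -c "
from h import *
for p,r in scan(snapshot('top'),0)['pots']: print(tocrate(p).round(1),round(r,1))
go((-150,124,120,3.1416),(-150,124,22,3.1416))"
```

```text
clock: 5.0
ee_pos: [518.1, -75.8, 22.7]
tool_rot: [0.683, 0.73, -0.0, -0.0]
ft_force: [-0.4, 2.4, 1.3]
width: 0.5
finger_force: 0.0
clock: 5.58
ee_pos: [516.1, -14.6, 124.6]
tool_rot: [0.61, 0.793, 0.001, 0.003]
ft_force: [0.9, 0.4, -0.4]
width: 0.502
finger_force: 0.0
[88.8 -0. ] 46.8
[ -65.8 -130.5] 45.4
[-62.8 124.6] 45.8
t 5.63 now [-64.1 -11.5] 122.5 psi 1.777 F [-0.7 -0.  -1.1] w 0.502
(-150, 124, 120, 3.1416) tr [ 1.001 -0.375  0.013] dr [ 4.000e-04  1.300e-03 -4.344e-01]
(-150, 124, 22, 3.1416) tr [ 1.003 -0.378  0.667] dr [ 4.000e-04  1.300e-03 -4.344e-01]
```

```bash
python3 -m pendant '{"translation":[[0.15,-0.05,0],[0.3,-0.1,0],[0.45,-0.17,0],[0.6,-0.23,0],[0.75,-0.3,0],[0.9,-0.35,0],[1,-0.38,0],[1,-0.38,0],[1,-0.38,0],[1,-0.38,0]],"dr":[[0,0,-0.035],[0,0,-0.07],[0,0,-0.105],[0,0,-0.14],[0,0,-0.175],[0,0,-0.21],[0,0,-0.245],[0,0,-0.28],[0,0,-0.315],[0,0,-0.35]],"jaw":[0,0,0,0,0,0,0,0,0,0]}'
python3 -c "
from h import *
for p,r in scan(snapshot('top'),0)['pots']: print(tocrate(p).round(1),round(r,1))
go((-145,124,120,3.1416),(-145,124,22,3.1416))"
```

```text
clock: 6.47
ee_pos: [420.6, 115.9, 119.8]
tool_rot: [0.106, 0.994, -0.0, -0.0]
ft_force: [0.0, 0.3, 0.1]
width: 0.501
finger_force: 0.0
[88.5 -0.3] 46.4
[ -66.5 -127.6] 46.2
[-57.7 122.2] 44.9
t 6.52 now [-150.7  124.8] 119.7 psi 2.877 F [-0.5 -0.9  0.3] w 0.497
(-145, 124, 120, 3.1416) tr [-0.038  0.005 -0.002] dr [-0.     -0.0004 -0.0843]
(-145, 124, 22, 3.1416) tr [-0.039  0.005  0.651] dr [-0.     -0.0004 -0.0843]
```

```bash
python3 -m pendant '{"translation":[[0,0,0],[-0.02,0,0.1],[-0.02,0,0.3],[-0.02,0,0.5],[-0.02,0,0.65],[-0.02,0,0.65],[-0.02,0,0.65]],"dr":[[0,0,-0.03],[0,0,-0.06],[0,0,-0.084],[0,0,-0.084],[0,0,-0.084],[0,0,-0.084],[0,0,-0.084]],"jaw":[0,0,0,0,0,0,0]}'
python3 -c "
from h import *
go((-60,124,22,3.1416),(30,124,22,3.1416),(38,124,22,3.1416))"
```

```text
clock: 7.1
ee_pos: [423.2, 115.5, 22.4]
tool_rot: [-0.023, 1.0, 0.0, -0.001]
ft_force: [-0.0, -0.8, 0.0]
width: 0.502
finger_force: 0.0
t 7.1 now [-148.2  124.3] 22.4 psi -3.157 F [-0.  -0.8  0. ] w 0.502
(-60, 124, 22, 3.1416) tr [-0.588  0.007  0.001] dr [ 0.0001 -0.0008 -0.0048]
(30, 124, 22, 3.1416) tr [-1.188  0.016 -0.   ] dr [ 0.0001 -0.0008 -0.0048]
(38, 124, 22, 3.1416) tr [-1.241  0.016 -0.   ] dr [ 0.0001 -0.0008 -0.0048]
```

Push in two stages, checking before the pot enters the bay.

```bash
python3 -m pendant '{"translation":[[-0.12,0,0],[-0.2,0,0],[-0.26,0,0],[-0.32,0,0],[-0.38,0,0],[-0.44,0.005,0],[-0.5,0.005,0],[-0.55,0.007,0],[-0.58,0.007,0],[-0.59,0.007,0]],"dr":[[0,0,-0.005],[0,0,-0.005],[0,0,-0.005],[0,0,-0.005],[0,0,-0.005],[0,0,-0.005],[0,0,-0.005],[0,0,-0.005],[0,0,-0.005],[0,0,-0.005]],"jaw":[0,0,0,0,0,0,0,0,0,0]}'
python3 -c "
from h import *
for p,r in scan(snapshot('top'),0)['pots']: print(tocrate(p).round(1),round(r,1))
go((20,124,22,3.1416),(38,124,22,3.1416))"
```

```text
clock: 7.93
ee_pos: [513.0, 120.4, 22.7]
tool_rot: [-0.031, 1.0, 0.0, -0.0]
ft_force: [-4.0, -0.7, 3.1]
width: 0.5
finger_force: 0.0
[88.7 -1.3] 46.5
[ -66.8 -127.7] 46.1
t 7.98 now [-58.3 123.9] 22.7 psi -3.139 F [ 0.9 -0.3  0.6] w 0.496
(20, 124, 22, 3.1416) tr [-0.522 -0.     0.005] dr [0.0001 0.     0.0008]
(38, 124, 22, 3.1416) tr [-0.642 -0.001  0.005] dr [0.0001 0.     0.0008]
```

```bash
python3 -m pendant '{"translation":[[-0.06,0,0],[-0.12,0,0],[-0.18,0,0],[-0.24,0,0],[-0.3,0,0],[-0.36,0,0],[-0.42,0,0],[-0.48,0,0],[-0.51,0,0],[-0.52,0,0]],"dr":[[0,0,0],[0,0,0],[0,0,0],[0,0,0],[0,0,0],[0,0,0],[0,0,0],[0,0,0],[0,0,0],[0,0,0]],"jaw":[0,0,0,0,0,0,0,0,0,0]}'
python3 -c "
from h import *
s=snapshot('top');scan(s);cv2.imwrite('pics/t2.png',cv2.resize(s['pixels'][140:310,220:430,::-1],None,fx=3,fy=3))
go((38,124,22,3.1416))"
```

```text
clock: 8.82
ee_pos: [591.0, 125.3, 22.7]
tool_rot: [-0.031, 1.0, 0.0, 0.0]
ft_force: [-4.3, 0.1, 3.0]
width: 0.501
finger_force: 0.0
pots ((667.385009765625, 4.90365743637085), 46.520530700683594)
pots ((523.0927734375, -133.2427978515625), 44.109375)
discs [ 676.09711751 -118.18033998    6.5904943 ]
knobs (array([638.5, -59.4]), array([ 5.4, 21.3]), 0.006, np.float64(74.4))
t 8.87 now [ 19.7 124.1] 22.7 psi -3.139 F [-1.   0.2 -0.2] w 0.495
(38, 124, 22, 3.1416) tr [-0.122 -0.001  0.005] dr [0.0001 0.     0.0008]
```

View pics/t2.png

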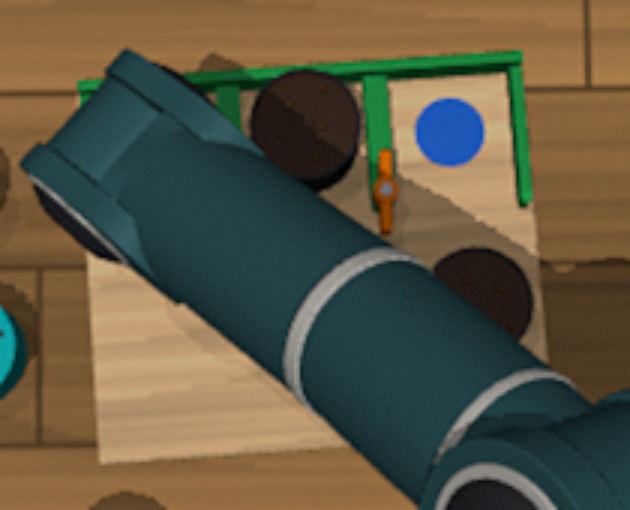

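The arm hides the left bay in this view; pot_c and pot_b at (480,295) are unmoved. I'll finish the push slowly, watching the force.

```bash
python3 -m pendant '{"translation":[[-0.03,0,0],[-0.06,0,0],[-0.08,0,0],[-0.1,0,0],[-0.11,0,0],[-0.115,0,0],[-0.12,0,0]],"dr":[[0,0,0],[0,0,0],[0,0,0],[0,0,0],[0,0,0],[0,0,0],[0,0,0]],"jaw":[0,0,0,0,0,0,0]}'
python3 -m pendant '{"translation":[[-0.007,0,0],[-0.013,0,0]],"dr":[[0,0,0],[0,0,0]],"jaw":[0,0]}'
```

```text
clock: 9.45
ee_pos: [608.2, 126.4, 22.7]
tool_rot: [-0.032, 1.0, 0.0, -0.0]
ft_force: [-3.1, -0.5, 0.7]
width: 0.501
finger_force: 0.0
clock: 9.62
ee_pos: [610.2, 126.5, 22.8]
tool_rot: [-0.032, 1.0, 0.0, -0.0]
ft_force: [-3.4, -1.1, 1.0]
width: 0.503
finger_force: 0.0
```

```bash
python3 -m pendant '{"translation":[[-0.007,0,0],[-0.013,0,0]],"dr":[[0,0,0],[0,0,0]],"jaw":[0,0]}' | sed -n 2,4p
python3 -m pendant '{"translation":[[-0.007,0,0],[-0.013,0,0]],"dr":[[0,0,0],[0,0,0]],"jaw":[0,0]}'| sed -n 2,4p
```

```text
ee_pos: [610.6, 126.6, 22.5]
tool_rot: [-0.032, 0.999, -0.0, -0.001]
ft_force: [-21.2, -3.1, 11.8]
ee_pos: [610.7, 126.7, 22.3]
tool_rot: [-0.032, 0.999, -0.001, -0.003]
ft_force: [-37.7, -6.6, 22.9]
```

Pot_a is seated on the wall: the force rose with no further motion. I'll back off and lift.

```bash
python3 -m pendant '{"translation":[[0.03,0,0],[0.06,0,0],[0.15,0,0],[0.3,0,0],[0.5,0,-0.2],[0.7,0,-0.4],[0.9,0,-0.65],[0.9,0,-0.65],[0.9,0,-0.65]],"dr":[[0,0,0],[0,0,0],[0,0,0],[0,0,0],[0,0,0],[0,0,0],[0,0,0],[0,0,0],[0,0,0]],"jaw":[0,0,0,0,0,0,0,0,0]}' |sed -n 4p
python3 -c "
from h import *
for p,r in scan(snapshot('top'),0)['pots']: print(tocrate(p).round(1),round(r,1))
go((-145,-126,120,3.1416))"
```

```text
ft_force: [0.3, -0.3, -0.4]
[88.5 -0.5] 46.6
[ 89.3 122.8] 46.5
[ -66.6 -128. ] 46.2
t 10.75 now [-91.2 123.1] 121.1 psi -3.14 F [ 0.3 -1.  -1.5] w 0.5
(-145, -126, 120, 3.1416) tr [ 0.361 -1.66   0.008] dr [-0.0003  0.0008  0.0006]
```

```bash
python3 -m pendant '{"translation":[[0.18,-0.2,0],[0.18,-0.4,0],[0.18,-0.6,0],[0.18,-0.83,0],[0.18,-0.83,0],[0.18,-0.83,0]],"dr":[[0,0,0],[0,0,0],[0,0,0],[0,0,0],[0,0,0],[0,0,0]],"jaw":[0,0,0,0,0,0]}' >/dev/null
python3 -m pendant '{"translation":[[0.18,-0.2,0],[0.18,-0.4,0],[0.18,-0.6,0],[0.18,-0.83,0],[0.18,-0.83,0],[0.18,-0.83,0.3],[0.18,-0.83,0.5],[0.18,-0.83,0.65],[0.18,-0.83,0.65],[0.18,-0.83,0.65]],"dr":[[0,0,0],[0,0,0],[0,0,0],[0,0,0],[0,0,0],[0,0,0],[0,0,0],[0,0,0],[0,0,0],[0,0,0]],"jaw":[0,0,0,0,0,0,0,0,0,0]}'
python3 -c "
from h import *
for p,r in scan(snapshot('top'),0)['pots']: print(tocrate(p).round(1),round(r,1))
go((-115,-127,22,3.1416),(-60,-124,22,3.1416))"
```

```text
clock: 12.08
ee_pos: [441.3, -132.1, 22.3]
tool_rot: [-0.033, 0.999, 0.001, -0.001]
ft_force: [-1.0, -0.0, 0.9]
width: 0.502
finger_force: 0.0
[88.2 -1.3] 46.3
[ 89.7 122.4] 46.7
[ -65.4 -127. ] 45.1
t 12.13 now [-144.5 -124.4] 23.3 psi -3.137 F [ 0.6 -0.8  0.6] w 0.504
(-115, -127, 22, 3.1416) tr [-0.196 -0.018  0.009] dr [0.0003 0.0001 0.0013]
(-60, -124, 22, 3.1416) tr [-0.563  0.001  0.009] dr [0.0003 0.0001 0.0013]
```

```bash
python3 -m pendant '{"translation":[[-0.1,-0.015,0],[-0.17,-0.015,0],[-0.22,-0.015,0],[-0.28,-0.01,0],[-0.34,-0.008,0],[-0.4,-0.003,0],[-0.46,0.001,0],[-0.51,0.001,0],[-0.54,0.001,0],[-0.56,0.001,0]],"dr":[[0,0,0],[0,0,0],[0,0,0],[0,0,0],[0,0,0],[0,0,0],[0,0,0],[0,0,0],[0,0,0],[0,0,0]],"jaw":[0,0,0,0,0,0,0,0,0,0]}'
python3 -c "
from h import *
s=snapshot('top')
for p,r in scan(s,0)['pots']: print(tocrate(p).round(1),round(r,1))
go((20,-124,22,3.1416))"
```

```text
clock: 12.97
ee_pos: [525.5, -128.0, 22.7]
tool_rot: [-0.032, 0.999, 0.0, -0.0]
ft_force: [-5.0, -0.6, 3.5]
width: 0.5
finger_force: 0.0
[88.9 -0.6] 46.7
[ 89.6 122.3] 46.5
t 13.02 now [ -60.5 -124.9] 22.8 psi -3.139 F [0.2 0.6 0.2] w 0.499
(20, -124, 22, 3.1416) tr [-0.537  0.004  0.005] dr [0.0001 0.0001 0.0009]
```

```bash
python3 -m pendant '{"translation":[[-0.06,0.002,0],[-0.12,0.004,0],[-0.18,0.005,0],[-0.24,0.005,0],[-0.3,0.005,0],[-0.36,0.005,0],[-0.42,0.005,0],[-0.48,0.005,0],[-0.52,0.005,0],[-0.54,0.005,0]],"dr":[[0,0,0],[0,0,0],[0,0,0],[0,0,0],[0,0,0],[0,0,0],[0,0,0],[0,0,0],[0,0,0],[0,0,0]],"jaw":[0,0,0,0,0,0,0,0,0,0]}' | sed -n 2,4p
python3 -m pendant '{"translation":[[-0.03,0,0],[-0.06,0,0],[-0.08,0,0],[-0.09,0,0],[-0.1,0,0],[-0.105,0,0],[-0.11,0,0]],"dr":[[0,0,0],[0,0,0],[0,0,0],[0,0,0],[0,0,0],[0,0,0],[0,0,0]],"jaw":[0,0,0,0,0,0,0]}' | sed -n 2,4p
python3 -c "
from h import *
go((38,-124,22,3.1416))"
```

```text
ee_pos: [606.7, -122.2, 22.7]
tool_rot: [-0.032, 1.0, 0.0, 0.0]
ft_force: [-3.3, -1.0, 1.9]
ee_pos: [622.1, -121.4, 22.8]
tool_rot: [-0.032, 1.0, 0.0, -0.0]
ft_force: [-1.1, 0.1, 1.0]
t 14.43 now [  36.1 -124.1] 22.8 psi -3.139 F [-1.1  0.1  1. ] w 0.498
(38, -124, 22, 3.1416) tr [-0.013  0.001  0.005] dr [ 0.     -0.      0.0008]
```

```bash
python3 -m pendant '{"translation":[[-0.008,0,0],[-0.016,0,0],[-0.02,0,0]],"dr":[[0,0,0],[0,0,0],[0,0,0]],"jaw":[0,0,0]}' | sed -n 2,4p
python3 -m pendant '{"translation":[[-0.006,0,0],[-0.01,0,0]],"dr":[[0,0,0],[0,0,0]],"jaw":[0,0]}' | sed -n 2,4p
```

```text
ee_pos: [625.2, -121.2, 22.8]
tool_rot: [-0.031, 1.0, 0.0, -0.0]
ft_force: [-6.9, -0.3, 2.9]
ee_pos: [625.5, -121.2, 22.5]
tool_rot: [-0.031, 1.0, -0.0, -0.001]
ft_force: [-16.8, -0.9, 9.3]
```

```bash
python3 -m pendant '{"translation":[[0.03,0,0],[0.06,0,0],[0.15,0,0],[0.3,0,0],[0.5,0,-0.3],[0.7,0,-0.6],[0.95,0,-0.65],[0.95,0,-0.65],[0.95,0,-0.65]],"dr":[[0,0,0],[0,0,0],[0,0,0],[0,0,0],[0,0,0],[0,0,0],[0,0,0],[0,0,0],[0,0,0]],"jaw":[0,0,0,0.2,0.2,0.2,0.2,0.2,0.2]}' |sed -n 4p
python3 -c "
from h import *
o=scan(snapshot('top'),0)
for p,r in o['pots']: print(tocrate(p).round(1),round(r,1))
for k in o['knobs']: print(tocrate(k[0]).round(1),k[1],YAW-k[2])
go((33,-62,120,3.1416-.05),(33,-62,40,3.1416-.05))"
```

```text
ft_force: [1.0, -0.7, 0.4]
[  89.7 -124.9] 46.5
[88.3 -1. ] 46.8
[ 89.2 122.5] 46.2
[ 32.8 -62.2] [16.7 65.8] 0.057499999999999996
[33.1 62. ] [17.  62.8] 0.1245
t 15.65 now [-102.5 -125.4] 121.3 psi -3.14 F [ 0.3 -1.5 -1.3] w 0.399
(33, -62, 120, 3.0916) tr [-0.904  0.422  0.009] dr [-0.0008  0.0004  0.0163]
(33, -62, 40, 3.0916) tr [-0.903  0.423  0.542] dr [-0.0008  0.0004  0.0163]
```

All three pots are home. Next is the right knob.

```bash
python3 -m pendant '{"translation":[[-0.2,0.1,0],[-0.4,0.2,0],[-0.6,0.3,0],[-0.8,0.38,0],[-0.904,0.422,0],[-0.904,0.422,0.15],[-0.904,0.422,0.3],[-0.904,0.422,0.45],[-0.904,0.422,0.53],[-0.904,0.422,0.53]],"dr":[[0,0,0.008],[0,0,0.016],[0,0,0.017],[0,0,0.017],[0,0,0.017],[0,0,0.017],[0,0,0.017],[0,0,0.017],[0,0,0.017],[0,0,0.017]],"jaw":[0.2,0.2,0.2,0.2,0.2,0.2,0.2,0.2,0.2,0.2]}'
python3 -c "
from h import *
go((33,-62,40,3.1416-.055))"
```

```text
clock: 16.48
ee_pos: [614.8, -57.9, 37.8]
tool_rot: [-0.005, 1.0, 0.0, -0.002]
ft_force: [-0.2, 1.0, -0.4]
width: 0.398
finger_force: 0.0
t 16.48 now [ 32.6 -60.3] 37.8 psi -3.192 F [-0.2  1.  -0.4] w 0.398
(33, -62, 40, 3.0866) tr [-0.003 -0.011 -0.015] dr [ 0.0003 -0.0012  0.0015]
```

```bash
python3 -m pendant '{"translation":[[-0.003,-0.01,0],[-0.003,-0.01,0],[-0.003,-0.01,0],[-0.003,-0.01,0],[-0.003,-0.01,0],[-0.003,-0.01,0]],"dr":[[0,0,0],[0,0,0],[0,0,0],[0,0,0],[0,0,0],[0,0,0]],"jaw":[0.2,1,1,1,1,1]}' 40
python3 -c "
from h import *
go((33,-62,38,3.1416-1.5))"
```

```text
clock: 16.98
ee_pos: [617.1, -59.2, 42.1]
tool_rot: [-0.005, 1.0, 0.0, 0.001]
ft_force: [-0.3, 4.6, 7.6]
width: 0.106
finger_force: 43.2
t 16.98 now [ 34.9 -61.7] 42.1 psi -3.192 F [-0.3  4.6  7.6] w 0.106
(33, -62, 38, 1.6416) tr [ 0.012 -0.002  0.028] dr [6.000e-04 4.000e-04 4.614e-01]
```

```bash
python3 -m pendant '{"translation":[[0,0,0],[0,0,0],[0,0,0],[0,0,0],[0,0,0],[0,0,0],[0,0,0],[0,0,0],[0,0,0],[0,0,0]],"dr":[[0,0,0.035],[0,0,0.07],[0,0,0.105],[0,0,0.14],[0,0,0.175],[0,0,0.21],[0,0,0.245],[0,0,0.28],[0,0,0.315],[0,0,0.35]],"jaw":[1,1,1,1,1,1,1,1,1,1]}'
python3 -c "
from h import *
go((33,-62,40,3.1416-1.5))"
```

```text
clock: 17.82
ee_pos: [616.7, -59.8, 42.1]
tool_rot: [0.521, 0.854, 0.0, 0.001]
ft_force: [-5.4, 1.7, 11.4]
width: 0.109
finger_force: 43.9
t 17.82 now [ 34.4 -62.3] 42.1 psi 1.986 F [-5.4  1.7 11.4] w 0.109
(33, -62, 40, 1.6416) tr [ 0.006 -0.008  0.014] dr [0.0003 0.0002 0.1096]
```

```bash
python3 -m pendant '{"translation":[[0,0,0],[0,0,0],[0,0,0],[0,0,0],[0,0,0],[0,0,0]],"dr":[[0,0,0.03],[0,0,0.06],[0,0,0.09],[0,0,0.11],[0,0,0.118],[0,0,0.122]],"jaw":[1,1,1,1,1,1]}'
python3 -c "
from h import *
print(sense()['wrist_torque'].round(2))
go((33,-62,40,3.1416-1.5))"
```

```text
clock: 18.32
ee_pos: [616.5, -59.8, 42.1]
tool_rot: [0.672, 0.74, -0.0, 0.001]
ft_force: [-6.9, 0.2, 13.1]
width: 0.109
finger_force: 48.2
[0.08 1.54 0.83]
t 18.32 now [ 34.2 -62.3] 42.1 psi 1.607 F [-6.9  0.2 13.1] w 0.109
(33, -62, 40, 1.6416) tr [ 0.002 -0.008  0.014] dr [ 0.0002  0.0003 -0.011 ]
```

The torque of 0.83 N m suggests the end stop. I'll release, lift and check.

```bash
python3 -m pendant '{"translation":[[0,0,0],[0,0,0],[0,0,0],[0,0,-0.1],[0,0,-0.3],[0,0,-0.55],[0,0,-0.55],[0,0,-0.55]],"dr":[[0,0,0],[0,0,0],[0,0,0],[0,0,0],[0,0,0],[0,0,-0.03],[0,0,-0.06],[0,0,-0.09]],"jaw":[0.3,0.3,0.3,0.3,0.3,0.3,0.3,0.3]}' | sed -n 2,5p
python3 -c "
from h import *
s=snapshot('wrist');o=scan(s,0)
for k in o['knobs']: print(tocrate(k[0]).round(1),k[1],YAW-k[2])
cv2.imwrite('pics/w2.png',s['pixels'][:,:,::-1])
go((33,62,120,3.1416-.13))"
```

```text
ee_pos: [617.6, -59.9, 126.8]
tool_rot: [0.559, 0.829, 0.001, 0.002]
ft_force: [-0.3, -1.0, -1.2]
width: 0.35
[35.  58.1] [66.1 12.7] 0.0715
[20.6 66.8] [2.9 9.8] 0.0865
[33.7 56.6] [1.9 5.7] 0.2925
[ 30.4 -44.2] [18.7 31. ] 1.5655
[ 30.1 -59.7] [7.  1.8] -1.0425
[ 33.8 -75.7] [39.  17.8] -1.4995
t 19.03 now [ 34.6 -62.6] 125.5 psi 1.902 F [ 0.  -0.7  0. ] w 0.346
(33, 62, 120, 3.0116) tr [0.789 0.261 0.036] dr [ 2.00e-04  7.00e-04 -3.53e-01]
```

View pics/w2.png

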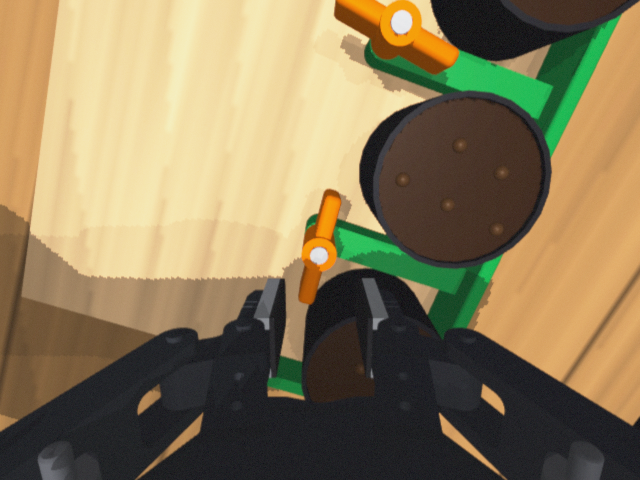

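The right wing at (318,250) now lies across the bays. The left wing at (400,25) is next.

```bash
python3 -m pendant '{"translation":[[0.2,0.06,0],[0.4,0.13,0],[0.6,0.2,0],[0.79,0.26,0],[0.79,0.26,0],[0.79,0.26,0],[0.79,0.26,0],[0.79,0.26,0],[0.79,0.26,0],[0.79,0.26,0]],"dr":[[0,0,-0.035],[0,0,-0.07],[0,0,-0.105],[0,0,-0.14],[0,0,-0.175],[0,0,-0.21],[0,0,-0.245],[0,0,-0.28],[0,0,-0.315],[0,0,-0.35]],"jaw":[0.2,0.2,0.2,0.2,0.2,0.2,0.2,0.2,0.2,0.2]}' | sed -n 1,2p
python3 -c "
from h import *
s=snapshot('top');o=scan(s,0)
for k in o['knobs']: print(tocrate(k[0]).round(1),k[1],YAW-k[2])
go((33,62,40,3.1416-.13))"
```

```text
clock: 19.87
ee_pos: [608.5, 64.5, 123.9]
t 19.92 now [33.7 62.1] 123.7 psi 3.002 F [ 0.3 -0.5 -0.5] w 0.398
(33, 62, 40, 3.0116) tr [ 0.004 -0.001  0.558] dr [-0.0001 -0.0001 -0.0031]
```

```bash
python3 -m pendant '{"translation":[[0.003,0,0.2],[0.003,0,0.4],[0.003,0,0.53],[0.003,0,0.53],[0.003,0,0.53],[0.003,0,0.53],[0.003,0,0.53],[0.003,0,0.53],[0.003,0,0.53],[0.003,0,0.53]],"dr":[[0,0,-0.003],[0,0,-0.003],[0,0,-0.003],[0,0,-0.003],[0,0,-0.003],[0,0,-0.003],[0,0,-0.003],[0,0,-0.003],[0,0,-0.003],[0,0,-0.003]],"jaw":[0.2,0.2,0.2,0.2,0.2,1,1,1,1,1]}' 40
python3 -c "
from h import *
go((33,62,40,3.1416-1.5))"
```

```text
clock: 20.75
ee_pos: [608.9, 64.7, 45.6]
tool_rot: [0.041, 0.999, -0.0, 0.001]
ft_force: [-1.8, -1.4, 8.6]
width: 0.108
finger_force: 42.5
t 20.75 now [34.2 62.5] 45.6 psi 2.999 F [-1.8 -1.4  8.6] w 0.108
(33, 62, 40, 1.6416) tr [ 0.007 -0.004  0.037] dr [0.0005 0.0006 0.432 ]
```

```bash
python3 -m pendant '{"translation":[[0,0,0],[0,0,0],[0,0,0],[0,0,0],[0,0,0],[0,0,0],[0,0,0],[0,0,0],[0,0,0],[0,0,0]],"dr":[[0,0,0.035],[0,0,0.07],[0,0,0.105],[0,0,0.14],[0,0,0.175],[0,0,0.21],[0,0,0.245],[0,0,0.28],[0,0,0.315],[0,0,0.35]],"jaw":[1,1,1,1,1,1,1,1,1,1]}' | sed -n 2,6p
python3 -m pendant '{"translation":[[0,0,0],[0,0,0],[0,0,0],[0,0,0],[0,0,0]],"dr":[[0,0,0.03],[0,0,0.06],[0,0,0.08],[0,0,0.09],[0,0,0.096]],"jaw":[1,1,1,1,1]}' | sed -n 2,6p
python3 -c "
from h import *
print(sense()['wrist_torque'].round(2))
go((33,62,40,3.1416-1.5))"
```

```text
ee_pos: [608.9, 64.7, 45.6]
tool_rot: [0.559, 0.829, 0.001, 0.001]
ft_force: [-2.0, -0.8, 7.0]
width: 0.11
finger_force: 42.3
ee_pos: [608.9, 64.7, 45.6]
tool_rot: [0.676, 0.737, 0.001, 0.001]
ft_force: [-1.7, -2.1, 8.5]
width: 0.103
finger_force: 49.5
[-0.62  0.36  0.95]
t 22.0 now [34.2 62.5] 45.6 psi 1.597 F [-1.7 -2.1  8.5] w 0.103
(33, 62, 40, 1.6416) tr [-0.003 -0.008  0.037] dr [ 0.0007  0.0002 -0.0143]
```

```bash
python3 -m pendant '{"translation":[[0,0,0],[0,0,0],[0,0,0],[0,0,-0.1],[0,0,-0.3],[0,0,-0.55],[0,0,-0.8],[0,0,-0.95],[0,0,-0.95]],"dr":[[0,0,0],[0,0,0],[0,0,0],[0,0,0],[0,0,0],[0,0,0],[0,0,0],[0,0,0],[0,0,0]],"jaw":[0.3,0.3,0.3,0.3,0.3,0.3,0.3,0.3,0.3]}' | sed -n 2,5p
python3 -m pendant '{"translation":[[0,-0.25,0],[0,-0.5,0],[0,-0.75,0],[0,-1,0],[0,-1,0],[0,-1,0]],"dr":[[0,0,0],[0,0,0],[0,0,0],[0,0,0],[0,0,0],[0,0,0]],"jaw":[0.3,0.3,0.3,0.3,0.3,0.3]}' | sed -n 2,5p
python3 -c "
from h import *
s=snapshot('top');o=scan(s,0)
for p,r in o['pots']: print(tocrate(p).round(1),round(r,1))
for k in o['knobs']: print(tocrate(k[0]).round(1),k[1],YAW-k[2])
cv2.imwrite('pics/t3.png',s['pixels'][:,:,::-1])"
```

```text
ee_pos: [610.1, 65.5, 192.9]
tool_rot: [0.675, 0.738, 0.003, 0.003]
ft_force: [-0.2, 0.3, 0.2]
width: 0.351
ee_pos: [457.5, 51.1, 187.3]
tool_rot: [0.675, 0.738, -0.0, 0.001]
ft_force: [1.7, -0.8, 0.3]
width: 0.351
[  89.4 -124.8] 46.4
[88.4 -1.6] 46.5
[ 89.8 122.2] 46.6
[ 35.2 -73.6] [16.5 42.5] 1.4625
[32.6 61.2] [16.1 65. ] 1.4945
```

View pics/t3.png

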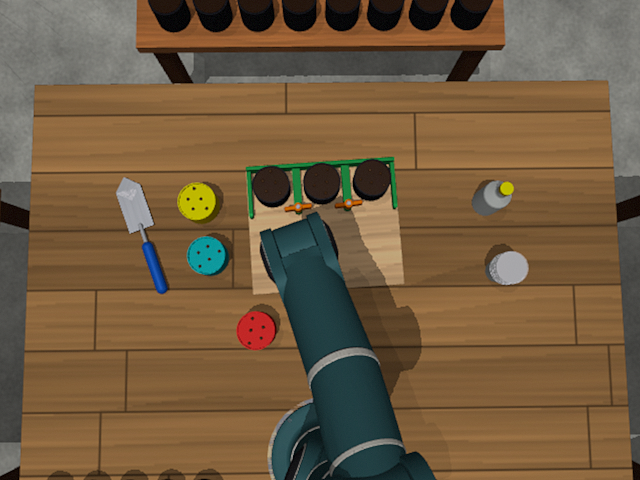

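The top view shows all three pots at the rear wall and both wings at (298,208) and (347,204) across the bays, with the bystanders unmoved. Shadow cuts the right wing's blob short, so I'll re-measure its angle with a hue mask.

```bash
python3 - <<'E'
from h import *
s=snapshot('top');P=cloud(s);h=cv2.cvtColor(s['pixels'],cv2.COLOR_RGB2HSV)
for y in(62,-62):
    c=O+C@[33,y]
    m=(np.hypot(P[...,0]-c[0],P[...,1]-c[1])<45)&(P[...,2]>50)&(h[...,0]<16)&(h[...,0]>4)&(h[...,1]>190)&(h[...,2]>80)
    q=P[m][:,:2];q=(q-O)@C
    f=np.polyfit(q[:,1],q[:,0],1);print(y,m.sum(),np.ptp(q,axis=0).round(1),q.mean(0).round(1),"q=",np.pi/2-np.arctan(f[0]), "or", np.pi/2+np.arctan(f[0]))
E
```

```text
62 87 [18.2 64.3] [30.9 60.5] q= 1.6420042788847866 or 1.4995883747050065
-62 98 [18.7 65. ] [ 31.1 -61.4] q= 1.6353156195874559 or 1.5062770340023373
```

```bash
python3 -c "
from workcell import job_done
print(job_done())"
```

```text
the job is handed in; nothing more can be done
None
```

I handed the job in at about 23 s on the robot clock: both loose pots stand upright against the rear wall in the left and right bays, both wing knobs measure about 1.50 rad (the end stop), and the loaded pot and the bystanders look unmoved in the final camera view.

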